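# Hold the enamel bottle down in the press-to-run mixer

## Task

The bottle mixer runs only while the bottle is held down: take the small green bottle, set it upright into the sprung ring of the blue mixer, press it down against the springs as far as the ring will go, and finish while still holding it pressed down there. Leave the white dropper bottle and the small brass wax tin undisturbed.

Things in the scene. Friction and masses are not known exactly. Their poses are not given: they have to be found in the camera images.
- green_bottle: Small round closed bottle, light green with a dark green screw cap (the cap is fixed to it), loose, 60 g nominal. The body is 35 mm in diameter up to 26 mm above the underside, the cap 26 mm in diameter from there to the flat top at 40 mm. Origin at the centre of its underside, z up along its axis.
- mixer: Bottle mixer: round blue base, fixed to the bench, 92 mm across and 12 mm high, with a small grey switch block on its edge (on its -x side) that reaches 55 mm from the axis. It carries the sprung ring. Origin on its axis at the bench, z up.
- seat (a point): Point on the ring's axis at the top of its black inner ledge, on which the bottle's underside comes to rest: 36 mm above the bench with the ring up, lower as the ring goes down. Above the ledge the ring has a bore of 41 mm that flares to 49 mm at its red top edge, 14 mm above this point; outside it is about 64 mm across, with three upright metal sleeves that reach 44 mm from the axis and end 15 mm above this point.
- cradle_ring (a joint): How far the sprung ring is pressed down, m: 0 up, 0.015 at the bottom stop. The springs push up with about 4 N at the top and 11 N at the bottom, and lift the ring and the bottle again when let go.
- dropper_bottle: White dropper bottle standing on the bench, loose, 27 mm across, 80 mm high; a bystander. Origin at the centre of its underside.
- amber_tin: Small round brass tin filled with amber wax standing on the bench, loose, 51 mm across, 19 mm high; a bystander. Origin at the centre of its underside.
Things that resemble listed ones, but are neither listed nor needed, are in the scene too. Several things have the shape of the green_bottle; the one meant has the colours described above.

How it is judged (in metres and radians):
At the end, for the whole second after the job is handed in: The green bottle stands on the ledge inside the ring (underside within 5 mm of the seat point, tilt under 0.12 rad), the arm still pushes it (over 3 N from the arm, over 5 N on the mixer), the ring is down at least 12 of its 15 mm, and the bottle is still (under 20 mm/s) (value of joint cradle_ring above 0.012 m and distance between green_bottle and seat below 0.005 m and angle between green_bottle's own z axis and vertical below 0.12 rad and contact force between green_bottle and mixer above 5 N and contact force between any of the fingers, the arm and green_bottle above 3 N and linear speed of green_bottle below 0.02 m/s); the arm keeps its last pose, push and grip.
It fails at once if the dropper bottle or the wax tin is moved more than 25 mm or tipped (distance of any of dropper_bottle, amber_tin from where it was at the start of the episode above 0.025 m or angle between any of dropper_bottle, amber_tin's own z axis and vertical above 0.4 rad).
It also fails if it takes over 35 s, if anything falls off the work surface, if the arm or the gripper's body presses on something with over 40 N, if the wrist force passes 120 N, or if a joint passes its speed limit or range.

## Robot

A 6-joint arm with a two-finger parallel gripper is mounted at the origin on the work surface; the furniture and walls round the work are solid. World frame = base frame: x ahead of the robot, y to its left, z up, the work surface at z = 0. Lengths are in mm, angles in rad, forces in N, time in s.
With the tool pointing down it reaches from about 350 to 875 mm from the base axis. Payload 4.2 kg.
Tool frame: the origin (TCP) lies at the very end of the fingers, on their centre line; the grasp point (between the pads) lies 19 mm behind it; z points along the fingers, y is the line along which they close (so a half turn about z gives the same grasp; the last joint's range is limited). The gripper opens to 85 mm and grips with 20 to 120 N. Pads are 22 mm wide; open, the fingers measure 114 mm over their backs; the gripper's body (76 mm by 85 mm) begins 54 mm behind the grasp point. The pads swing forward as they close: fully open they stand 13 mm farther back than shut.
Start: joints at [-0.974, 0.385, 0.008, 0, -1.194, -0.259], TCP at [207.147, -589.652, 231.312] pointing down, gripper open.
Joint ranges: [-3.14, 3.14], [-1.21, 2.06], [-1.07, 1.41], [-3.16, 2.05], [-2.99, -0.16], [-3.1, 3.1]. Speed limits (rad/s): [2.79, 2.79, 3.14, 3.14, 3.14, 3.14].

## Interface

Orientations are given as a unit quaternion [x, y, z, w].
In Python, from bench import read_state, get_image, camera_model, job_done gives the robot as it stands.
- The arm moves only by the shell command python3 -m handwheel 'ROWS'. ROWS is JSON, a list of rows, each a list of 7 numbers: the shift along the tool's x, y, z in m, then the turn, a rotation vector about the tool's x, y, z in rad, then the gripper's target within -1 to 1 (fully open at 1, half-way at 0, shut at -1). In form: [[dx, dy, dz, wx, wy, wz, jaw], ...]. A call has 1 to 10 rows; each row is the pose to reach, as a shift and turn from the pose commanded when the call began, along the tool's axes at that moment; what a row does not reach only later rows make up. A row lasts 1/8 s, in which the tool goes at most 62.5 mm and 10.7 degrees, less where a joint would pass 70% of its speed; a pose out of reach is approached as far as the arm can. A call with a gripper value outside its range is refused whole. The fingers move at their own pace and stop on an object; the grip force is fixed at half the most. Time passes only in rows, so rows that repeat a pose let the fingers close. It gives the time, the measured TCP pose, the force, the opening and the grip force at its end, in the units of the state.
- read_state(): the state, without advancing time (a new reading comes with each control period).
- get_image(name): name is "scene" or "top" or "wrist"; returns (picture, depth): 400x640x3 uint8, blue, green, red; 400x640 float32, mm along the optical axis (not along the pixel's ray), 0 where there is no reading.
- camera_model(name): a dict with "K" (3x3 intrinsics, pixels), "dist" ([k1, k2, p1, p2, k3] as OpenCV has them; the pictures are not rectified), "rvec" (rotation vector, rad) and "tvec" (3), from world to camera coordinates, as OpenCV has them; the wrist camera has in their place "hand_eye" (4x4, takes a point from camera to tool coordinates, whose origin is the TCP and whose axes are the flange's). Camera axes: x right, y down, z forward; pixel columns grow to the right and rows downward; lengths in mm; the calibration is good to about 2 mm. A picture is of the moment at which its call begins: read the wrist's pose just before it. camera_model takes no time and is no camera call.
- job_done(): hands the job in; it is judged then, once.
The state is a dict: "clock": time; "joints": joint angles; "joint_vel": joint speeds; "joint_efforts": joint torques, N m; "position": TCP position; "ee_rot": TCP orientation; "contact_force": force on the tool from outside, world axes, zero at the start; "wrist_torque": the same for the moment, N m; "gripper_width": finger opening in mm; "grasp_force": force on a finger pad.
Only numpy, scipy, OpenCV 4.12 (cv2) and the standard library are available. Lean on these libraries where they do the work, as an engineer would, in place of code of your own. Each camera call takes 0.05 s, during which the arm holds its last target. There are 200 camera calls.

## Working session

There is one attempt and no reset: what is moved stays moved. The work goes in short steps, Python scripts to look and compute and a shell command to move; the robot and the scene stay as the last step left them, time stands still between calls to the robot, and variables do not carry over. Pictures are saved under pics/ and viewed, at most 11 in all, crops included, and the job is handed in when it is done.

```bash
mkdir -p pics; python3 - <<'E'
from bench import *
import cv2,numpy as np
s=read_state();print(s)
for n in("scene","top"):
    p,d=get_image(n);cv2.imwrite(f"pics/{n}0.png",p);np.save(f"pics/{n}0.npy",d);print(camera_model(n))
print(camera_model("wrist"))
E
```

```text
{'clock': 0.0, 'joints': array([-9.74414551e-01,  3.85574952e-01,  6.61352845e-03, -5.03232298e-04,
       -1.19398011e+00, -2.58610656e-01]), 'joint_vel': array([ 5.21986358e-04, -6.51265903e-04,  5.27861898e-04, -9.62722003e-04,
       -2.77099244e-04,  9.50124224e-05]), 'joint_efforts': array([-4.11342935e-04, -3.92292023e+01,  1.88398844e+01,  4.18618396e+00,
       -4.76625617e-03, -1.51122176e-06]), 'position': array([ 206.94763606, -589.12510515,  230.20502876]), 'ee_rot': array([-1.67992251e-01,  9.85787704e-01,  1.07303223e-03, -2.31876118e-04]), 'contact_force': array([-0.11205091, -0.41111413, -0.03176991]), 'wrist_torque': array([-0.01816736,  0.01256567, -0.00231537]), 'grasp_force': 0.0, 'gripper_width': 85.50029648657357}
{'K': array([[495.71364815,   0.        , 321.09460993],
       [  0.        , 495.71364815, 198.82541078],
       [  0.        ,   0.        ,   1.        ]]), 'dist': array([-0.03395342,  0.        ,  0.        ,  0.        ,  0.        ]), 'rvec': array([ 2.11381574,  0.85737612, -0.43616991]), 'tvec': array([-170.03152127, -335.6156433 , 1396.0208
[... 260 characters left out ...]
rray([ 2.13645044, -2.10590586,  0.1835101 ]), 'tvec': array([-313.69255354,  570.5978625 ,  808.3169841 ])}
{'K': array([[332.41838009,   0.        , 317.46729275],
       [  0.        , 332.41838009, 195.76332903],
       [  0.        ,   0.        ,   1.        ]]), 'dist': array([0.01075389, 0.        , 0.        , 0.        , 0.        ]), 'hand_eye': array([[-1.29618555e-04, -9.58775132e-01, -2.84165847e-01,
         7.21830525e+01],
       [ 9.99999479e-01, -4.11956649e-04,  9.33804345e-04,
        -9.66428141e-02],
       [-1.01237240e-03, -2.84165578e-01,  9.58774686e-01,
        -1.41886287e+02],
       [ 0.00000000e+00,  0.00000000e+00,  0.00000000e+00,
         1.00000000e+00]])}
```

View pics/top0.png

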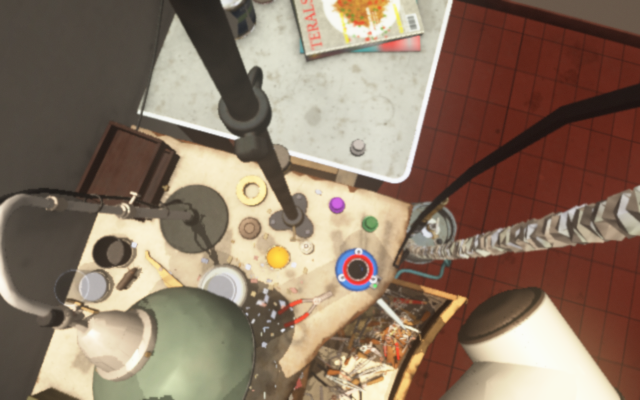

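View pics/scene0.png

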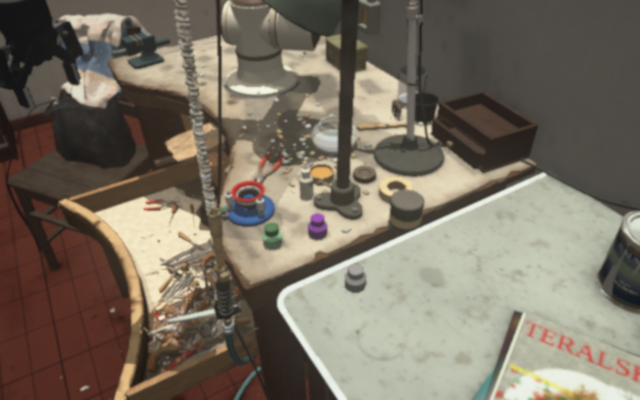

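The top view shows the green bottle at about (370,224), the mixer at (357,269), the dropper at (307,247), the tin at (278,258) and a lamp post foot at (292,218). A flex shaft hangs right of (410,250). The scene view confirms it: green at (272,236), mixer at (250,200).

```bash
cat > h.py <<'E'
import cv2,numpy as np
from bench import *
from scipy.spatial.transform import Rotation as R
def pose(n,s=None):
    "camera->world rotation, origin"
    m=camera_model(n)
    if n=="wrist":
        H=m["hand_eye"];T=R.from_quat(s["ee_rot"]).as_matrix()
        return m,T@H[:3,:3],T@H[:3,3]+s["position"]
    Rm=cv2.Rodrigues(m["rvec"])[0];return m,Rm.T,-Rm.T@m["tvec"]
def ray(n,uv,s=None):
    m,Rc,o=pose(n,s);q=cv2.undistortPoints(np.array(uv,float).reshape(-1,1,2),m["K"],m["dist"])[:,0]
    return o,np.c_[q,np.ones(len(q))]@Rc.T
def onplane(n,uv,z,s=None):
    o,d=ray(n,uv,s);return o+d*((z-o[2])/d[:,2])[:,None]
def withdepth(n,uv,dep,s=None):
    o,d=ray(n,uv,s);return o+d*np.array(dep)[:,None]
E
python3 - <<'E'
from h import *
D=np.load("pics/top0.npy");S=np.load("pics/scene0.npy")
t={'green':(370,223),'mixer':(357,269),'drop':(307,247),'tin':(278,258),'purple':(337,205),'bench':(330,235),'post':(290,215),'post2':(262,150),'hose':(420,253),'hose2':(470,245),'hose3':(560,225),'arm2':(470,160),'handle':(390,310)}
for k,v in t.items(): print(k,D[v[1],v[0]],withdepth("top",[v],[D[v[1],v[0]]]).round(0))
s={'green':(272,229),'mixback':(250,200),'drop':(307,178),'hose':(212,205),'hose1':(203,150),'hose0':(186,40),'hosel':(224,290),'cord':(220,120)}
for k,v in s.items(): print('S',k,S[v[1],v[0]],withdepth("scene",[v],[S[v[1],v[0]]]).round(0))
# colour masks, top
p=cv2.imread("pics/top0.png");h=cv2.cvtColor(p,cv2.COLOR_BGR2HSV)
for nm,lo,hi,z in(("green",(50,60,20),(85,255,255),30),("blue",(100,120,40),(125,255,255),12),("red",(0,150,100),(8,255,255),50)):
    m=cv2.inRange(h,lo,hi);b=np.zeros_like(m);b[190:300,300:400]=m[190:300,300:400]
    c=max(cv2.findContours(b,0,2)[0],key=cv2.contourArea)
    (x,y),r=cv2.minEnclosingCircle(c);print(nm,x,y,r,cv2.contourArea(c),onplane("top",[(x,y)],z).round(1))
E
```

```text
green 857.86096 [[ 523. -410.   42.]]
mixer 867.6591 [[ 428. -385.   14.]]
drop 821.2597 [[ 470. -281.   70.]]
tin 871.5524 [[ 449. -217.   16.]]
purple 869.07324 [[ 561. -341.   38.]]
bench 893.31866 [[ 501. -328.    2.]]
post 793.11115 [[ 528. -248.  110.]]
post2 338.5499 [[ 518. -263.  570.]]
hose 619.21265 [[ 451. -460.  270.]]
hose2 368.79388 [[ 446. -447.  524.]]
hose3 198.27634 [[ 444. -430.  697.]]
arm2 1870.0469 [[ 937. -977. -918.]]
handle 1161.487 [[ 318. -505. -306.]]
S green 845.13837 [[ 534. -417.   39.]]
S mixback 890.11865 [[ 457. -401.   51.]]
S drop 942.78986 [[ 481. -282.   49.]]
S hose 798.46387 [[ 477. -489.  103.]]
S hose1 749.8506 [[ 466. -479.  199.]]
S hose0 658.5044 [[ 456. -468.  364.]]
S hosel 800.52875 [[ 548. -537.   -7.]]
S cord 746.11414 [[ 468. -442.  235.]]
green 369.4473571777344 223.44737243652344 7.032385349273682 136.5 [[ 523.9 -410.4   30. ]]
blue 345.0 262.0 14.4223051071167 116.5 [[ 442.9 -359.9   12. ]]
red 357.5905456542969 269.18402099609375 14.41873836517334 598.5 [[ 427.8 -383.6   50. ]]
```

```bash
python3 - <<'E'
from h import *
im=np.full((600,600,3),255,np.uint8); Z=np.full((600,600),-1e3)
for n in("top","scene"):
    D=np.load(f"pics/{n}0.npy");v,u=np.nonzero(D>0)
    P=withdepth(n,np.c_[u,v],D[v,u]);P=P[(P[:,2]>-20)]
    # plan: col=-y from 0..800 -> /1.25 ; row = 750-x
    c=((100-P[:,1])/1.5).astype(int);r=((750-P[:,0])/1.5).astype(int)
    k=(c>=1)&(c<599)&(r>=1)&(r<599)
    for a,b,z in zip(r[k],c[k],P[k,2]):
        Z[a-1:a+1,b-1:b+1]=np.maximum(Z[a-1:a+1,b-1:b+1],z)
lut=cv2.applyColorMap(np.clip(Z/700*255,0,255).astype(np.uint8),cv2.COLORMAP_JET)
lut[Z<-100]=255
for x in range(0,800,100):
    for y in range(0,-800,-100):
        cv2.circle(lut,(int((100-y)/1.5),int((750-x)/1.5)),2,(0,0,0),-1)
cv2.imwrite("pics/plan.png",lut)
E
```

```text
(no output)
```

View pics/plan.png

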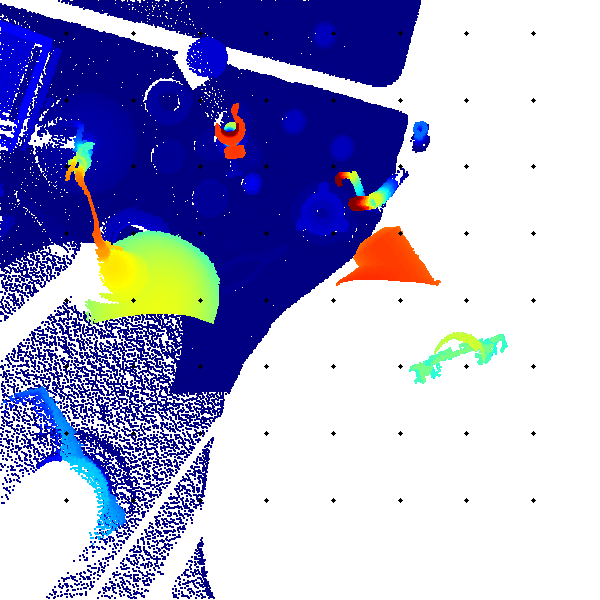

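```bash
python3 - <<'E'
from h import *
print(pose("top")[2].round(),pose("scene")[2].round())
for n in("top","scene"):
    D=np.load(f"pics/{n}0.npy");v,u=np.nonzero(D>0)
    P=withdepth(n,np.c_[u,v],D[v,u])
    for nm,(x0,x1,y0,y1) in dict(hose=(420,520,-530,-410),white=(300,420,-580,-395),shade=(240,420,-240,0),post=(480,600,-300,-200)).items():
        k=(P[:,0]>x0)&(P[:,0]<x1)&(P[:,1]>y0)&(P[:,1]<y1)
        for z in range(60,800,60):
            q=P[k&(P[:,2]>z)&(P[:,2]<z+60)]
            if len(q)>8: print(n,nm,z,len(q),q.min(0).round()[:2],q.max(0).round()[:2])
s=read_state();p,d=get_image("wrist");cv2.imwrite("pics/w0.png",p)
E
```

```text
[ 419. -315.  896.] [1043. -798.  605.]
top hose 60 46 [ 433. -493.] [ 483. -447.]
top hose 120 63 [ 441. -487.] [ 473. -441.]
top hose 180 90 [ 445. -474.] [ 466. -436.]
top hose 240 102 [ 443. -471.] [ 474. -433.]
top hose 300 148 [ 439. -469.] [ 482. -429.]
top hose 360 203 [ 438. -464.] [ 487. -425.]
top hose 420 293 [ 437. -459.] [ 489. -420.]
top hose 480 451 [ 435. -457.] [ 490. -415.]
top hose 540 746 [ 435. -453.] [ 490. -411.]
top hose 600 1108 [ 434. -448.] [ 489. -410.]
top hose 660 2017 [ 434. -445.] [ 482. -410.]
top hose 720 2576 [ 434. -441.] [ 480. -410.]
top hose 780 20 [ 472. -411.] [ 477. -410.]
top white 480 891 [ 326. -560.] [ 409. -430.]
top white 540 12026 [ 322. -558.] [ 408. -406.]
top shade 240 21 [ 372. -194.] [ 383. -166.]
top shade 300 1934 [ 274. -228.] [398. -55.]
top shade 360 10139 [ 264. -225.] [390. -29.]
top shade 420 4970 [ 279. -163.] [388. -50.]
top shade 480 1055 [360. -65.] [397. -44.]
top shade 540 510 [387. -52.] [420. -41.]
top post 60 68 [ 480. -278.] [ 543. -236.]
top post 120 84 [ 529. -259.] [ 545. -237.]
top post 180 108 [ 531. -259.]
[... 332 characters left out ...]
top post 660 2769 [ 546. -258.] [ 563. -234.]
scene hose 60 229 [ 435. -498.] [ 481. -446.]
scene hose 120 487 [ 444. -495.] [ 479. -442.]
scene hose 180 525 [ 451. -488.] [ 470. -438.]
scene hose 240 577 [ 442. -482.] [ 478. -436.]
scene hose 300 699 [ 441. -479.] [ 486. -432.]
scene hose 360 695 [ 440. -474.] [ 491. -429.]
scene shade 240 646 [ 361. -199.] [398. -75.]
scene shade 300 1240 [ 325. -230.] [403. -96.]
scene post 60 388 [ 480. -285.] [ 557. -238.]
scene post 120 418 [ 536. -262.] [ 560. -239.]
scene post 180 478 [ 538. -261.] [ 562. -238.]
scene post 240 544 [ 540. -262.] [ 563. -239.]
scene post 300 603 [ 541. -262.] [ 564. -239.]
scene post 360 328 [ 543. -263.] [ 565. -240.]
```

View pics/w0.png

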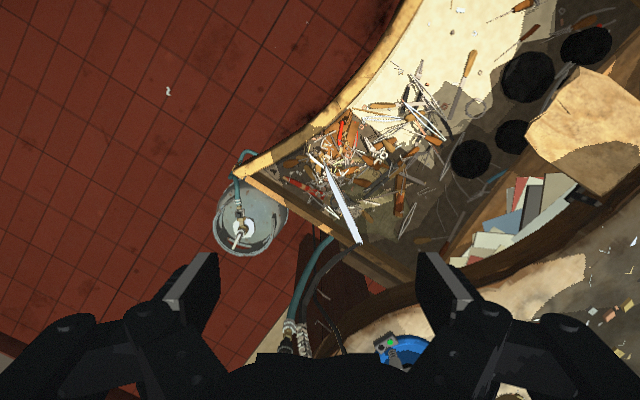

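```bash
cat > rec.sh <<'E'
python3 -c "
from h import *;import json
s=read_state();open('log.jsonl','a').write(json.dumps([list(map(float,s[k])) for k in('joints','position','ee_rot')])+'\n');print(s['clock'],s['joints'].round(3),s['position'].round(1),s['contact_force'].round(1))"
E
bash rec.sh
python3 -m handwheel '[[0,0,-0.05,0,0,0,1],[0,0.0,-0.1,0,0,0,1],[0,0.0,-0.1,0,0,0,1]]' >/dev/null; bash rec.sh
python3 -m handwheel '[[0,0.05,0,0,0,0,1],[0,0.1,0,0,0,0,1],[0,0.1,0,0,0,0,1]]'>/dev/null; bash rec.sh
python3 -m handwheel '[[0,0,0,0.17,0,0,1],[0,0,0,0.3,0,0,1],[0,0,0,0.3,0,0,1]]'>/dev/null; bash rec.sh
python3 -m handwheel '[[0,0,0,-0.17,0,0,1],[0,0,0,-0.3,0,0,1],[0,0,0,-0.3,0.17,0,1],[0,0,0,-0.3,0.3,0,1],[0,0,0,-0.3,0.3,0,1]]'>/dev/null; bash rec.sh
cat > fit.py <<'E'
from h import *
from scipy.optimize import least_squares
import json
L=[json.loads(l) for l in open('log.jsonl')]
def rot(a,t): return R.from_rotvec(np.array(a,float)*t).as_matrix()
X,Y,Zz=np.eye(3)
def fk(p,j,full=False):
    h,r0,L1,a3,L2,d,d6,dz,y6=p
    M=rot(Zz,j[0]);o=np.array([0,0,h])+M@[r0,0,0];pts=[o]
    M=M@rot(Y,j[1]);o=o+M@[0,0,L1];pts.append(o)
    M=M@rot(Y,-j[2]);o=o+M@[0,0,a3];o=o+M@[L2,0,0];pts.append(o)
    M=M@rot(X,-j[3]);M=M@rot(Y,-j[4]);o=o+M@[0,d,dz];pts.append(o)
    o=o+M@[d6,0,0];pts.append(o)
    M=M@rot(X,-j[5]*SG)@rot(X,y6)
    return (o,M,pts)
SG=1
TX=np.array([[0,0,1],[0,-1,0],[1,0,0]]) 
def res(p):
    e=[]
    for j,x,q in L:
        o,M,_=fk(p,j);e+=list(o-x)
    return e
if __name__=="__main__":
    r=least_squares(res,[200,0,420,0,430,-150,300,0,0]);print(r.x.round(1),np.abs(r.fun).max().round(2),np.linalg.svd(r.jac)[1].round(3))
    print(np.array(r.fun).reshape(-1,3).round(1))
    np.save("fk.npy",r.x)
    for j,x,q in L: print((fk(r.x,j)[1][:,0]).round(2),R.from_quat(q).as_matrix()[:,2].round(2))
    print(np.array(fk(r.x,L[-1][0])[2]).round())
E
python3 fit.py
```

```text
0.15 [-0.974  0.385  0.007 -0.    -1.194 -0.259] [ 207.  -589.3  230.5] [ 0.1  0.8 -0.4]
0.525 [-9.740e-01  3.350e-01  1.910e-01  1.000e-03 -1.418e+00 -2.590e-01] [ 207.7 -591.3  336.4] [-0.   0.2 -1.2]
0.9 [-9.230e-01  1.510e-01 -6.400e-02 -1.000e-03 -1.357e+00 -3.090e-01] [ 172.6 -492.4  331.1] [ 0.8 -1.6  0. ]
1.275 [-0.861 -0.003 -0.317  0.129 -0.982 -0.428] [ 172.9 -493.5  330. ] [0.3 0.  1.3]
1.9 [-0.776  0.184 -0.158  0.265 -1.381 -0.569] [ 175.9 -495.8  329.4] [ 0.3 -0.4 -0.3]
[ 160.6    0.   564.9   -0.   421.8 -159.8  297.7   -0.     0. ] 0.0 [4.451 3.862 2.236 0.328 0.266 0.251 0.129 0.125 0.   ]
[[-0.  0.  0.]
 [ 0. -0. -0.]
 [ 0. -0. -0.]
 [ 0. -0. -0.]
 [-0.  0.  0.]]
[-0.  0. -1.] [-0.  0. -1.]
[ 0.   -0.01 -1.  ] [ 0.   -0.01 -1.  ]
[-0.  0. -1.] [-0.  0. -1.]
[ 0.1  -0.28 -0.96] [ 0.1  -0.28 -0.96]
[-0.28 -0.09 -0.96] [-0.28 -0.09 -0.96]
[[   0.   -0.  161.]
 [  74.  -72.  716.]
 [ 357. -351.  575.]
 [ 259. -470.  614.]
 [ 176. -496.  329.]]
```

```bash
cat > ik.py <<'E'
from h import *
from fit import fk
p=np.load("fk.npy");H,L1,L2,D,D6=p[0],p[2],p[4],abs(p[5]),p[6]
LO=np.array([-3.14,-1.21,-1.07,-3.16,-2.99]);HI=np.array([3.14,2.06,1.41,2.05,-.16])
Pc=[]
for n in("top","scene"):
    Dp=np.load(f"pics/{n}0.npy");v,u=np.nonzero(Dp>0);P=withdepth(n,np.c_[u,v],Dp[v,u])[::3];Pc.append(P)
C=np.vstack(Pc);C=C[(C[:,2]>-20)&(np.hypot(C[:,0],C[:,1])>230)&~((C[:,0]<420)&(C[:,1]<-395)&(C[:,2]>230))&(C[:,0]<900)]
th=np.linspace(0,2*np.pi,10)[:-1]
post=np.array([[551+11*np.cos(t),-250+11*np.sin(t),z] for t in th for z in range(60,640,15)])
C=np.vstack([C,post])
def seg(P,a,b):
    d=b-a;t=np.clip((P-a)@d/(d@d),0,1);return np.linalg.norm(P-a-t[:,None]*d,axis=1)
def clear(j,C=C,names=False):
    o,M,q=fk(p,j);sh,el,w,p5,t=map(np.array,q);a=(t-p5)/np.linalg.norm(t-p5);n=(w-p5)/D
    caps=[("upper",sh,el,65),("fore",el,w,55),("wrist",w+n*20,p5,50),("tool",p5,t-110*a,45)]
    out=[]
    for nm,x,y,r in caps:
        dd=seg(C,x,y)-r;i=dd.argmin();out.append((dd[i],nm,C[i].round()))
    return min(out,key=lambda k:k[0])
def iks(T,a,N=180):
    T=np.array(T,float);a=a/np.linalg.norm(a);p5=T-D6*a
    e=np.cross(a,[0.3,1,.1]);e/=np.linalg.norm(e);g=np.cross(a,e);S=[]
    def ev(ps,br):
        n=e*np.cos(ps)+g*np.sin(ps);w=p5+D*n;fl,eb=br
        j1=np.arctan2(w[1],w[0])+(np.pi if fl else 0);rr=np.hypot(w[0],w[1])*(-1 if fl else 1);z=w[2]-H
        k=np.hypot(rr,z)
        if k>L1+L2 or k<abs(L1-L2): return None
        b=np.arccos((L1**2+k*k-L2**2)/(2*L1*k))*(1 if eb else -1)
        j2=np.arctan2(rr,z)-b;er,ez=L1*np.sin(j2),L1*np.cos(j2);ph=np.arctan2(ez-z,rr-er) # forearm pitch down
        f=np.array([np.cos(ph)*np.cos(j1),np.cos(ph)*np.sin(j1),-np.sin(ph)])
        return n@f,j1,j2,ph,n,f
    for br in((0,0),(0,1),(1,0),(1,1)):
        pr=None
        for ps in np.linspace(0,2*np.pi,N+1):
            c=ev(ps,br)
            if c and pr and c[0]*pr[1][0]<=0:
                lo,hi,cl=pr[0],ps,pr[1][0]
                for _ in range(25):
                    m=(lo+hi)/2;x=ev(m,br)
                    if x is None:break
                    if x[0]*cl>0: lo=m
                    else: hi=m
                if x is not None:
                    _,j1,j2,ph,n,f=x;wr=lambda v:(v+np.pi)%(2*np.pi)-np.pi
                    j1=wr(j1);j2=wr(j2);j3=wr(j2-ph)
                    M=R.from_euler('z',j1).as_matrix()@R.from_euler('y',ph).as_matrix()
                    # n = +y of j4 frame (offset d=-160 -> p5 = w -160*y)
                    y=M.T@n;j4=-np.arctan2(y[2],y[1])
                    M4=M@R.from_euler('x',-j4).as_matrix();al=M4.T@a;j5=np.arctan2(al[2],al[0])
                    for k4 in(j4,j4-2*np.pi,j4+2*np.pi):
                        j=np.array([j1,j2,j3,k4,j5])
                        if (j>=LO).all() and (j<=HI).all(): S.append(np.r_[j,0])
            pr=(ps,c) if c else None
    return S
E
cat > scan.py <<'E'
from ik import *
j=[-.974,.385,.007,0,-1.194,-.259];o=fk(p,j)[0]
print([s.round(2) for s in iks(o,np.array([0,0,-1.]))])
for nm,T in(("bottle",(524,-410,18)),("mixer",(428,-384,45))):
    res=[]
    for ti in(0,10,20,30):
        for az in (range(0,360,30) if ti else [0]):
            a=np.array([np.sin(np.radians(ti))*np.cos(np.radians(az)),np.sin(np.radians(ti))*np.sin(np.radians(az)),-np.cos(np.radians(ti))])
            for s in iks(T,a,120): res.append((clear(s),ti,az,s.round(2)))
    print(nm,len(res));
    for r in [r for r in res if r[1]==0]: print("  0:",r)
    for ti in (10,20,30):
        for r in sorted([r for r in res if r[1]==ti],key=lambda r:-r[0][0])[:4]: print(r)
E
python3 scan.py
```

```text
[array([-0.97,  0.38,  0.01,  0.  , -1.19,  0.  ])]
bottle 34
  0: ((np.float64(-53.62031563151369), 'fore', array([ 561., -252.,  344.])), 0, 0, array([-0.42,  0.65, -0.12,  0.  , -0.8 ,  0.  ]))
((np.float64(-24.00289180226587), 'fore', array([ 546., -260.,  405.])), 10, 90, array([-0.5 ,  0.7 ,  0.04, -0.18, -1.  ,  0.  ]))
((np.float64(-26.296020564603996), 'wrist', array([ 481., -439.,  309.])), 10, 60, array([-0.51,  0.67, -0.01, -0.22, -0.9 ,  0.  ]))
((np.float64(-28.072190571640952), 'fore', array([ 560., -241.,  330.])), 10, 210, array([-0.36,  0.69, -0.13,  0.18, -0.88,  0.  ]))
((np.float64(-38.23753112388066), 'wrist', array([ 535., -243.,  292.])), 10, 300, array([-0.38,  0.6 , -0.33,  0.22, -0.51,  0.  ]))
((np.float64(-11.003646727772917), 'upper', array([ 280., -147.,  423.])), 20, 90, array([-0.56,  0.76,  0.19, -0.31, -1.2 ,  0.  ]))
((np.float64(-12.076195505948057), 'fore', array([ 374., -166.,  375.])), 20, 330, array([-0.41,  0.55, -0.47,  0.2 , -0.21,  0.  ]))
((np.float64(-18.917577110958625), 'upper', array([277., -89., 416.])), 20, 210, array([-0.31,  0.73,
[... 1726 characters left out ...]
5,  0.56, -0.12, -0.42, -0.98,  0.  ]))
((np.float64(-35.280485696305), 'wrist', array([ 535., -243.,  305.])), 20, 210, array([-0.32,  0.57, -0.37,  0.34, -0.89,  0.  ]))
((np.float64(44.67101577543093), 'tool', array([ 400., -384.,   55.])), 30, 0, array([-0.69,  0.43, -0.35, -0.74, -0.49,  0.  ]))
((np.float64(-15.841190960491929), 'fore', array([ 444., -453.,  387.])), 30, 30, array([-0.77,  0.51, -0.19, -0.7 , -0.85,  0.  ]))
((np.float64(-26.11301456549355), 'fore', array([ 559., -239.,  323.])), 30, 180, array([-0.36,  0.7 , -0.12,  0.19, -1.25,  0.  ]))
((np.float64(-28.760076858943933), 'tool', array([ 444., -445.,  146.])), 30, 90, array([-0.68,  0.69,  0.08, -0.41, -1.33,  0.  ]))
```

```bash
sed -i 's/el,w,55/el,w,50/; s/n\*20,p5,50/n*20,p5,44/' ik.py; cat > scan2.py <<'E'
from ik import *
import sys
C2=C[~((np.hypot(C[:,0]-524,C[:,1]+410)<40)&(C[:,2]<60))]
for nm,T in(("bottle",(524,-410,20)),("mixer",(428,-384,45))):
    res=[]
    for ti in(15,20,25,30,35,40,45):
        for az in range(0,360,10):
            t,z=np.radians(ti),np.radians(az)
            for s in iks(T,np.array([np.sin(t)*np.cos(z),np.sin(t)*np.sin(z),-np.cos(t)]),72): res.append((clear(s,C2),ti,az,s.round(2)))
    print(nm)
    for ti in(15,20,25,30,35,40,45):
        for r in sorted([r for r in res if r[1]==ti],key=lambda r:-r[0][0])[:4]: print(round(r[0][0]),*r[0][1:],*r[1:])
E
python3 scan2.py
```

```text
bottle
2 upper [ 281. -132.  426.] 15 80 [-0.54  0.71  0.1  -0.28 -1.07  0.  ]
1 wrist [ 535. -243.  292.] 15 320 [-0.39  0.56 -0.42  0.23 -0.35  0.  ]
-4 upper [ 281. -132.  426.] 15 90 [-0.53  0.73  0.12 -0.25 -1.11  0.  ]
-5 fore [ 382. -159.  368.] 15 310 [-0.38  0.56 -0.46  0.38 -0.33  0.  ]
-1 upper [ 281. -141.  424.] 20 80 [-0.58  0.74  0.16 -0.35 -1.15  0.  ]
-6 fore [ 374. -166.  375.] 20 330 [-0.41  0.55 -0.47  0.19 -0.21  0.  ]
-9 upper [277. -89. 416.] 20 220 [-0.3   0.71 -0.18  0.37 -0.91  0.  ]
-10 upper [ 280. -147.  423.] 20 90 [-0.56  0.76  0.19 -0.31 -1.21  0.  ]
-6 tool [ 473. -481.  170.] 25 80 [-0.62  0.77  0.22 -0.42 -1.24  0.  ]
-9 fore [ 535. -243.  305.] 25 340 [-0.44  0.54 -0.38 -0.19 -0.22  0.  ]
-14 wrist [ 563. -247.  261.] 25 230 [-0.27  0.7  -0.28  0.53 -0.86  0.  ]
-15 tool [ 453. -439.  191.] 25 0 [-0.55  0.57 -0.2  -0.5  -0.48  0.  ]
1 tool [ 446. -443.  148.] 30 350 [-0.55  0.55 -0.26 -0.6  -0.33  0.  ]
-11 upper [ 279. -171.  415.] 30 80 [-0.65  0.8   0.27 -0.48 -1.33  0.  ]
-12 tool [ 446. -443.  148.] 30 0 [-0.6   0.56 -0.19 -0.68 -0.47  0.  ]
-
[... 2267 characters left out ...]
.] 35 340 [-0.63  0.39 -0.45 -0.85 -0.21  0.  ]
17 wrist [ 440. -454.  401.] 35 10 [-0.8   0.46 -0.28 -0.89 -0.66  0.  ]
42 tool [ 402. -370.   53.] 40 340 [-0.77  0.4  -0.42 -1.2  -0.28  0.  ]
41 tool [ 400. -384.   55.] 40 350 [-0.82  0.42 -0.38 -1.16 -0.44  0.  ]
34 wrist [ 439. -455.  396.] 40 0 [-0.86  0.45 -0.33 -1.09 -0.58  0.  ]
19 tool [ 340. -221.  325.] 40 310 [-1.03  0.41 -0.66 -2.63 -0.21  0.  ]
40 tool [ 402. -370.   53.] 45 340 [-0.91  0.42 -0.43 -1.52 -0.39  0.  ]
40 tool [ 400. -384.   55.] 45 350 [-0.93  0.44 -0.39 -1.37 -0.52  0.  ]
40 tool [ 400. -384.   55.] 45 10 [-0.95  0.5  -0.28 -1.15 -0.77  0.  ]
39 tool [ 400. -384.   55.] 45 0 [-0.94  0.47 -0.34 -1.25 -0.65  0.  ]
```

```bash
cat > plan.py <<'E'
from ik import *
from scipy.spatial.transform import Slerp
def Rt(t,z):
    t,z=np.radians([t,z]);a=np.array([np.sin(t)*np.cos(z),np.sin(t)*np.sin(z),-np.cos(t)])
    y=np.array([-np.sin(z),np.cos(z),0]);return R.from_matrix(np.c_[np.cross(y,a),y,a])
def plan(p0,q0,j0,p1,R1,n=12,C=C,v=1):
    R0=R.from_quat(q0) if not isinstance(q0,R) else q0
    print("shift mm",R0.inv().apply(np.array(p1)-p0).round(1),"rotvec",(R0.inv()*R1).as_rotvec().round(3))
    sl=Slerp([0,1],R.concatenate([R0,R1]));j=np.array(j0);worst=(1e3,)
    for k in np.linspace(0,1,n+1):
        T=p0+(np.array(p1)-p0)*k;S=iks(T,sl(k).as_matrix()[:,2],90)
        if not S: print("no ik",k);return j
        s=min(S,key=lambda s:np.abs(s[:5]-j[:5]).sum());st=np.abs(s[:5]-j[:5]).max();j=s
        c=clear(j,C)
        if st>.5: print("jump",k,st)
        if c[0]<worst[0]: worst=c+(round(k,2),)
    print("min",worst,"end",clear(j,C),j.round(2));return j
E
python3 - <<'E'
from plan import *
s=read_state();p0,q0,j0=s["position"],s["ee_rot"],s["joints"]
A=(250,-420,300)
j=plan(p0,q0,j0,A,Rt(20,0))
j=plan(np.array(A,float),Rt(20,0),j,(395,-384,160),Rt(25,0))
j=plan(np.array((395,-384,160.)),Rt(25,0),j,(500,-404,110),Rt(32,350))
j=plan(np.array((500,-404,110.)),Rt(32,350),j,(524,-410,20),Rt(32,350))
E
```

```text
shift mm [-97.5  50.9   0.9] rotvec [ 0.008 -0.641  0.301]
min (np.float64(71.32913606082), 'fore', array([ 440., -439.,  585.]), np.float64(0.0)) end (np.float64(144.66793800860097), 'wrist', array([ 436., -437.,  641.])) [-0.88  0.03 -0.2  -0.3  -1.12  0.  ]
shift mm [-88.4  36.  181.1] rotvec [ 0.    -0.087  0.   ]
min (np.float64(79.38910021408053), 'tool', array([ 460., -438.,  245.]), np.float64(1.0)) end (np.float64(79.38910021408053), 'tool', array([ 460., -438.,  245.])) [-0.64  0.22 -0.35 -0.41 -0.68  0.  ]
shift mm [-74.  -20.   89.7] rotvec [ 0.083 -0.122  0.153]
min (np.float64(0.9484651673724827), 'tool', array([ 454., -438.,  206.]), np.float64(1.0)) end (np.float64(0.9484651673724827), 'tool', array([ 454., -438.,  206.])) [-0.55  0.38 -0.29 -0.5  -0.42  0.  ]
shift mm [26.8 -1.7 89.4] rotvec [0. 0. 0.]
min (np.float64(-0.022724235211185828), 'tool', array([ 453., -439.,  191.]), np.float64(0.17)) end (np.float64(1.771762887789265), 'tool', array([ 446., -443.,  148.])) [-0.57  0.54 -0.25 -0.69 -0.33  0.  ]
```

```bash
python3 -m handwheel '[[-0.024,0.013,0,0.002,-0.16,0.075,1],[-0.049,0.025,0,0.004,-0.32,0.15,1],[-0.073,0.038,0,0.006,-0.48,0.225,1],[-0.0975,0.051,0.001,0.008,-0.641,0.301,1],[-0.0975,0.051,0.001,0.008,-0.641,0.301,1],[-0.0975,0.051,0.001,0.008,-0.641,0.301,1]]'; python3 -m handwheel '[[-0.022,0.009,0.045,0,-0.02,0,1],[-0.044,0.018,0.09,0,-0.04,0,1],[-0.066,0.027,0.136,0,-0.06,0,1],[-0.088,0.036,0.181,0,-0.087,0,1],[-0.088,0.036,0.181,0,-0.087,0,1],[-0.088,0.036,0.181,0,-0.087,0,1]]'; bash rec.sh; python3 - <<'E'
from h import *
s=read_state()
for n in("wrist","top","scene"):
    p,d=get_image(n);cv2.imwrite(f"pics/{n}1.png",p);np.save(f"pics/{n}1.npy",d)
import pickle;pickle.dump(s,open("s1.pkl","wb"))
a=cv2.imread("pics/wrist1.png");b=cv2.imread("pics/top1.png");c=cv2.imread("pics/scene1.png")
cv2.imwrite("pics/m1.png",np.vstack([np.hstack([b[:,240:640],c[:,0:400]]),np.hstack([cv2.resize(a,(320,200)),np.zeros((200,480,3),np.uint8)])]))
E
```

```text
clock: 2.65
position: [248.3, -421.2, 302.6]
ee_rot: [0.001, 0.985, -0.003, 0.175]
contact_force: [-0.5, -0.2, 0.1]
gripper_width: 85.5
grasp_force: 0.0
clock: 3.4
position: [394.1, -385.5, 162.5]
ee_rot: [-0.0, 0.976, -0.003, 0.217]
contact_force: [0.4, -0.3, 0.7]
gripper_width: 85.3
grasp_force: 0.0
3.4 [-0.643  0.219 -0.348 -0.407 -0.684 -0.651] [ 394.1 -385.5  162.5] [ 0.4 -0.3  0.7]
```

View pics/m1.png

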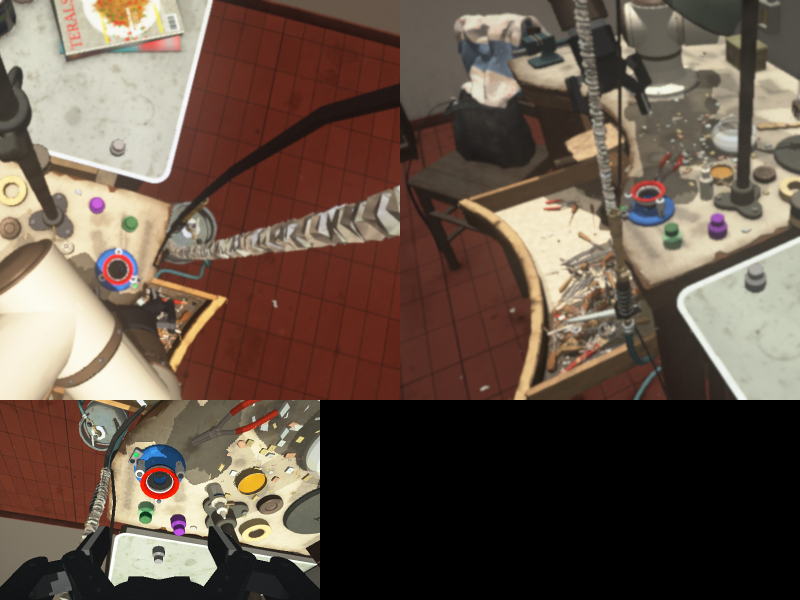

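View pics/wrist1.png

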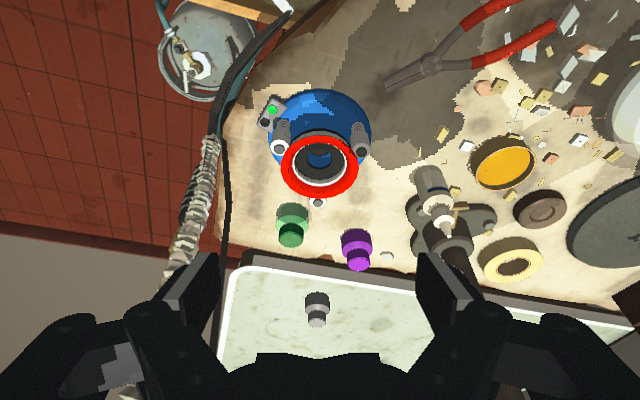

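Wrist view: red ring at (320,167), green cap at (290,235), dropper at about (435,205), and the hose and cord along column 180–235 beside the bottle. I'll refine the poses and the arm's link sizes from these frames.

```bash
python3 - <<'E'
from plan import *
import pickle
s=pickle.load(open("s1.pkl","rb"));W=cv2.imread("pics/wrist1.png");Dw=np.load("pics/wrist1.npy")
h=cv2.cvtColor(W,cv2.COLOR_BGR2HSV)
def blob(img,lo,hi,box):
    h=cv2.cvtColor(img,cv2.COLOR_BGR2HSV);m=cv2.inRange(h,lo,hi);b=np.zeros_like(m);x0,y0,x1,y1=box;b[y0:y1,x0:x1]=m[y0:y1,x0:x1];return b
g=blob(W,(45,80,20),(90,255,255),(250,190,330,255));v,u=np.nonzero(g&(Dw>0));P=withdepth("wrist",np.c_[u,v],Dw[v,u],s)
print("green",len(P),P.min(0).round(),P.max(0).round());t=P[P[:,2]>P[:,2].max()-5];print("cap top pts",t.mean(0).round(1),t.min(0).round(),t.max(0).round())
r=blob(W,(0,180,120),(8,255,255),(270,120,370,205));v,u=np.nonzero(r&(Dw>0));P=withdepth("wrist",np.c_[u,v],Dw[v,u],s)
c=max(cv2.findContours(r,0,2)[0],key=cv2.contourArea);e=cv2.fitEllipse(c);print("red",e,P.mean(0).round(1),P.min(0).round(),P.max(0).round(),onplane("wrist",[e[0]],50,s).round(1))
# top/scene refits
for n in("top","scene"):
    I=cv2.imread(f"pics/{n}1.png");D=np.load(f"pics/{n}1.npy")
    bx=(350,205,400,245) if n=="top" else (255,215,290,255)
    g=blob(I,(45,60,20),(90,255,255),bx);v,u=np.nonzero(g&(D>0));P=withdepth(n,np.c_[u,v],D[v,u]);k=P[:,2]>33
    print(n,len(P),P[k].mean(0).round(1),P.max(0).round(1),P.min(0).round(1))
# arm radii from top1 using current fk
j=s["joints"];o,M,q=fk(p,j);sh,el,w,p5,t=map(np.array,q);print("pts",np.array(q).round())
D=np.load("pics/top1.npy");D0=np.load("pics/top0.npy");k=(D>0)&(D<600)&(abs(D-D0)>40);v,u=np.nonzero(k);P=withdepth("top",np.c_[u,v],D[v,u])[::5]
n_=(w-p5)/D_ if 0 else (w-p5)/160
def loc(a,b):
    d=(b-a)/np.linalg.norm(b-a);tt=(P-a)@d;rr=np.linalg.norm(P-a-tt[:,None]*d,axis=1);return tt,rr,np.linalg.norm(b-a)
for nm,a,b in(("upper",sh,el),("fore",el,w),("wrist",w,p5),("tool",p5,t)):
    tt,rr,L=loc(a,b)
    print(nm,round(L),[(x,int(((tt>x)&(tt<x+40)&(rr<120)).sum()),np.percentile(rr[(tt>x)&(tt<x+40)&(rr<120)],[5,50,90]).round().tolist()) for x in range(-100,int(L)+60,40) if ((tt>x)&(tt<x+40)&(rr<120)).sum()>20])
# hose from wrist depth
v,u=np.nonzero(Dw>150);P=withdepth("wrist",np.c_[u,v],Dw[v,u],s)
for z in range(40,300,40):
    k=(P[:,0]>400)&(P[:,0]<540)&(P[:,1]<-425)&(P[:,1]>-520)&(P[:,2]>z)&(P[:,2]<z+40)
    if k.sum()>5: print("hose",z,k.sum(),P[k].min(0).round()[:2],P[k].max(0).round()[:2])
E
```

```text
green 744 [ 507. -427.    3.] [ 536. -397.   40.]
cap top pts [ 522.8 -413.4   37.9] [ 512. -425.   35.] [ 536. -402.   40.]
red ((318.8890380859375, 166.727783203125), (61.895572662353516, 76.36798858642578), 91.96699523925781) [ 429.4 -385.    48. ] [ 396. -415.   35.] [ 460. -354.   51.] [[ 424.3 -384.9   50. ]]
top 177 [ 524.6 -412.7   40.1] [ 540.8 -397.4   43.5] [ 508.7 -427.2   19.6]
scene 205 [ 531.2 -417.    38.9] [ 546.  -404.9   42.2] [ 517.8 -430.6   17.9]
pts [[   0.   -0.  161.]
 [  98.  -74.  712.]
 [ 383. -287.  485.]
 [ 268. -384.  432.]
 [ 394. -385.  162.]]
upper 565 []
fore 422 [(260, 49, [41.0, 41.0, 42.0]), (300, 645, [38.0, 40.0, 41.0]), (340, 949, [38.0, 39.0, 41.0]), (380, 1870, [40.0, 56.0, 82.0]), (420, 790, [38.0, 61.0, 99.0])]
wrist 160 [(-100, 241, [9.0, 28.0, 35.0]), (-60, 1584, [41.0, 48.0, 107.0]), (-20, 1192, [42.0, 60.0, 97.0]), (20, 642, [41.0, 44.0, 47.0]), (60, 484, [39.0, 41.0, 42.0]), (100, 297, [39.0, 41.0, 97.0]), (140, 146, [40.0, 55.0, 100.0])]
tool 298 [(-60, 697, [58.0, 93.0, 116.0]), (-20, 232, [41.0, 67.0, 103.0]), (20, 112, [41.0, 42.0, 44.0]), (60, 111, [39.0, 40.0, 41.0]), (100, 107, [33.0, 38.0, 40.0]), (140, 83, [36.0, 39.0, 58.0])]
hose 40 827 [ 432. -502.] [ 481. -449.]
hose 80 1096 [ 434. -497.] [ 478. -446.]
hose 120 462 [ 440. -494.] [ 466. -442.]
hose 160 360 [ 446. -481.] [ 455. -440.]
hose 200 197 [ 447. -483.] [ 454. -471.]
```

```bash
sed -i 's/el,w,50/el,w,42/; s/n\*20,p5,44/n*35,p5,43/; s/t-110\*a,45/t-110*a,42/; s/el,65/el,60/' ik.py; sed -i 's/524,-410,20/524,-413,20/;s/428,-384,45/428,-385,45/' scan2.py; python3 scan2.py | head -29
```

```text
bottle
6 tool [ 465. -474.  250.] 15 80 [-0.54  0.72  0.1  -0.28 -1.07  0.  ]
4 fore [ 382. -159.  368.] 15 310 [-0.39  0.57 -0.46  0.37 -0.34  0.  ]
0 upper [ 281. -132.  426.] 15 90 [-0.53  0.73  0.12 -0.25 -1.11  0.  ]
0 wrist [ 535. -243.  292.] 15 320 [-0.4   0.57 -0.41  0.22 -0.35  0.  ]
4 fore [ 374. -166.  375.] 20 330 [-0.41  0.55 -0.46  0.18 -0.22  0.  ]
1 tool [ 473. -481.  170.] 20 80 [-0.58  0.74  0.16 -0.35 -1.16  0.  ]
-5 upper [277. -89. 416.] 20 220 [-0.31  0.71 -0.18  0.37 -0.91  0.  ]
-6 upper [ 280. -147.  423.] 20 90 [-0.57  0.76  0.19 -0.31 -1.21  0.  ]
-3 tool [ 473. -481.  170.] 25 80 [-0.62  0.77  0.22 -0.41 -1.25  0.  ]
-8 wrist [ 535. -243.  305.] 25 340 [-0.45  0.55 -0.37 -0.19 -0.22  0.  ]
-13 upper [ 280. -162.  419.] 25 90 [-0.6   0.8   0.26 -0.37 -1.31  0.  ]
-13 upper [275. -80. 410.] 25 220 [-0.29  0.73 -0.18  0.44 -0.96  0.  ]
-6 upper [ 279. -171.  415.] 30 80 [-0.65  0.8   0.28 -0.47 -1.33  0.  ]
-7 wrist [ 546. -260.  360.] 30 350 [-0.55  0.55 -0.25 -0.6  -0.33  0.  ]
-9 upper [274. -75. 407.] 30 230 [-0.26  0.72 -0.29  0.61 -0.9   0.  ]
-12 tool
[... 242 characters left out ...]
40 [-0.25  0.7  -0.42  0.84 -0.84  0.  ]
-17 wrist [ 539. -255.  349.] 35 340 [-0.53  0.54 -0.31 -0.69 -0.16  0.  ]
16 tool [ 462. -382.   54.] 40 310 [-0.92  0.56 -0.59 -3.02 -0.28  0.  ]
9 tool [ 462. -382.   54.] 40 340 [-0.63  0.53 -0.26 -1.07 -0.21  0.  ]
-3 wrist [ 479. -427.  379.] 40 350 [-0.7   0.55 -0.21 -1.09 -0.37  0.  ]
-10 upper [273. -70. 404.] 40 240 [-0.23  0.73 -0.43  0.91 -0.89  0.  ]
11 tool [ 456. -374.   53.] 45 310 [-0.93  0.58 -0.66 -3.06 -0.45  0.  ]
5 tool [ 454. -374.   53.] 45 320 [-0.93  0.56 -0.45 -2.47 -0.26  0.  ]
-5 wrist [ 445. -455.  366.] 45 330 [-0.77  0.53 -0.28 -1.67 -0.17  0.  ]
-12 wrist [ 447. -453.  372.] 45 340 [-0.77  0.54 -0.26 -1.47 -0.3   0.  ]
```

```bash
cat > opt.py <<'E'
from plan import *
from ik import seg
def box(Q,lo,hi):
    lo,hi=np.array(lo),np.array(hi);d=np.maximum(np.maximum(lo-Q,Q-hi),0);return np.linalg.norm(d,axis=1)
HE=camera_model("wrist")["hand_eye"][:3,3]
def clear2(j,T,Rm,C,flip=0):
    o,M,q=fk(p,j);sh,el,w,p5,t=map(np.array,q);a=Rm.as_matrix()[:,2];n=(w-p5)/D;Q=Rm.inv().apply(C-T)
    if flip: Q[:,:2]*=-1
    Qs=Q
    ds=dict(upper=seg(C,sh,el)-60,fore=seg(C,el,w)-42,wrist=seg(C,w+n*35,p5)-43,flange=seg(C,p5,t-200*a)-41,
      body=box(Q,[-38,-42.5,-200],[38,42.5,-73]),cam=np.linalg.norm(Q-HE,axis=1)-28,fing=box(Q,[-11,-45,-73],[11,45,-2]))
    return sorted([(round(float(d.min()),1),k,C[d.argmin()].round().tolist()) for k,d in ds.items()],key=lambda r:r[0])
E
cat > s3.py <<'E'
from opt import *
B=np.array([524,-413,0.]);C2=C[~(np.hypot(C[:,0]-524,C[:,1]+413)<30)|(C[:,2]>60)];C2=C2[C2[:,2]>5]
res=[]
for tis,azs in((range(28,44,2),range(330,362,4)),(range(6,22,2),range(50,100,6)),(range(8,26,3),range(300,345,5))):
  for ti in tis:
    for az in azs:
      for dz in(20,24):
        Rm=Rt(ti,az);a=Rm.as_matrix()[:,2];T=B+[0,0,33]+a*((33-dz)/-a[2])
        for s in iks(T,a,72):
            for fl in (0,1):
                c=clear2(s,T,Rm,C2,fl);res.append((c[0][0],ti,az,dz,fl,c[:3],s.round(2)))
for g in(lambda r:r[1]>27,lambda r:r[2]<100,lambda r:r[1]<27 and r[2]>=300):
    for r in sorted(filter(g,res),key=lambda r:-r[0])[:5]: print(*r)
E
python3 s3.py
```

```text
4.0 38 342 24 0 [(4.0, 'body', [462.0, -382.0, 54.0]), (10.8, 'cam', [404.0, -370.0, 54.0]), (13.3, 'fing', [532.0, -379.0, 6.0])] [-0.59  0.54 -0.26 -0.9  -0.22  0.  ]
4.0 38 342 24 1 [(4.0, 'body', [462.0, -382.0, 54.0]), (13.3, 'fing', [532.0, -379.0, 6.0]), (24.2, 'wrist', [546.0, -260.0, 373.0])] [-0.59  0.54 -0.26 -0.9  -0.22  0.  ]
3.7 38 346 24 0 [(3.7, 'body', [456.0, -443.0, 173.0]), (9.8, 'cam', [400.0, -384.0, 55.0]), (13.5, 'fing', [532.0, -379.0, 6.0])] [-0.62  0.54 -0.23 -0.94 -0.29  0.  ]
3.7 38 346 24 1 [(3.7, 'body', [456.0, -443.0, 173.0]), (13.5, 'fing', [532.0, -379.0, 6.0]), (27.7, 'cam', [460.0, -442.0, 191.0])] [-0.62  0.54 -0.23 -0.94 -0.29  0.  ]
2.3 36 346 20 0 [(2.3, 'body', [456.0, -442.0, 180.0]), (9.6, 'fing', [532.0, -379.0, 6.0]), (9.8, 'cam', [400.0, -384.0, 55.0])] [-0.59  0.55 -0.24 -0.83 -0.27  0.  ]
3.4 14 86 20 1 [(3.4, 'body', [473.0, -481.0, 170.0]), (4.7, 'upper', [281.0, -132.0, 426.0]), (8.3, 'fore', [546.0, -260.0, 420.0])] [-0.53  0.72  0.1  -0.25 -1.07  0.  ]
3.4 14 86 24 1 [(3.4, 'body', [473.0, -481.0, 170.0]), (6.2, 'upper', [281.0, -
[... 775 characters left out ...]
4  0.  ]
8.9 20 330 24 1 [(8.9, 'fore', [374.0, -166.0, 375.0]), (11.2, 'body', [466.0, -441.0, 226.0]), (16.8, 'wrist', [535.0, -243.0, 292.0])] [-0.41  0.55 -0.44  0.16 -0.24  0.  ]
8.4 20 330 20 0 [(8.4, 'fore', [374.0, -166.0, 375.0]), (11.6, 'body', [462.0, -440.0, 217.0]), (13.1, 'fing', [532.0, -379.0, 6.0])] [-0.41  0.56 -0.44  0.17 -0.23  0.  ]
8.4 20 330 20 1 [(8.4, 'fore', [374.0, -166.0, 375.0]), (11.6, 'body', [462.0, -440.0, 217.0]), (13.1, 'fing', [532.0, -379.0, 6.0])] [-0.41  0.56 -0.44  0.17 -0.23  0.  ]
8.0 23 335 20 0 [(8.0, 'body', [462.0, -440.0, 217.0]), (11.2, 'wrist', [535.0, -243.0, 292.0]), (12.2, 'fing', [532.0, -379.0, 6.0])] [-0.42  0.55 -0.42  0.03 -0.19  0.  ]
```

```bash
cat >> opt.py <<'E'
def path(p0,R0,j0,p1,R1,C,n=10,quiet=0):
    "checks a straight move, prints it in the tool axes; R0,R1 Rotations"
    p0,p1=np.array(p0,float),np.array(p1,float);sl=Slerp([0,1],R.concatenate([R0,R1]));j=np.array(j0);W=[]
    for k in np.linspace(0,1,n+1):
        T=p0+(p1-p0)*k;S=iks(T,sl(k).as_matrix()[:,2],90)
        if not S: print("no ik",k);break
        s=min(S,key=lambda s:np.abs(s[:5]-j[:5]).sum())
        if np.abs(s[:5]-j[:5]).max()>.6: print("jump",k,(s-j).round(2))
        j=s;c=clear2(j,T,sl(k),C)[0];W.append((c,round(k,1)))
    print("shift",R0.inv().apply(p1-p0).round(1),"rot",(R0.inv()*R1).as_rotvec().round(3),"worst",min(W,key=lambda w:w[0][0]),"end",W[-1][0],j.round(2));return j
E
cat > s4.py <<'E'
from opt import *
B=np.array([524,-413,0.]);C2=C[~(np.hypot(C[:,0]-524,C[:,1]+413)<30)|(C[:,2]>60)];C2=C2[C2[:,2]>5]
res=[]
for ti in range(16,27,2):
    for az in range(318,340,3):
        Rm=Rt(ti,az);a=Rm.as_matrix()[:,2];T=B+[0,0,33]+a*((33-21)/-a[2])
        for s in iks(T,a,72):
            c=clear2(s,T,Rm,C2);res.append((c[0][0],ti,az,c[:3],T.round(1),s.round(2)))
for r in sorted(res,key=lambda r:-r[0])[:5]: print(*r)
s=read_state();R0=R.from_quat(s["ee_rot"])
Rm=Rt(20,330);a=Rm.as_matrix()[:,2]
for hv in (60,):
    T=B+[0,0,33]+a*(12/-a[2])
    j=path(s["position"],R0,s["joints"],T+[0,0,hv],Rm,C2)
    j=path(T+[0,0,hv],Rm,j,T,Rm,C2)
    j=path(s["position"],R0,s["joints"],T-a*hv,Rm,C2)
    j=path(T-a*hv,Rm,j,T,Rm,C2)
M=np.array([428,-385,36.])
for az in(330,340,350,0):
    Rz=Rt(20,az);aa=Rz.as_matrix()[:,2];TM=M+[0,0,33]+aa*(12/-aa[2])
    print(az);j2=path(T+[0,0,hv],Rm,j,TM+[0,0,25],Rz,C2);path(TM+[0,0,25],Rz,j2,TM-[0,0,15],Rz,C2)
E
python3 s4.py
```

```text
9.0 18 327 [(9.0, 'wrist', [535.0, -243.0, 292.0]), (13.2, 'fore', [374.0, -166.0, 375.0]), (13.4, 'body', [464.0, -441.0, 220.0])] [ 527.3 -415.1   21. ] [-0.41  0.56 -0.43  0.19 -0.28  0.  ]
8.9 22 333 [(8.9, 'fore', [374.0, -166.0, 375.0]), (9.5, 'body', [462.0, -440.0, 217.0]), (13.4, 'fing', [532.0, -379.0, 6.0])] [ 528.3 -415.2   21. ] [-0.42  0.55 -0.44  0.1  -0.19  0.  ]
8.5 16 318 [(8.5, 'wrist', [534.0, -246.0, 287.0]), (9.3, 'fore', [377.0, -157.0, 375.0]), (15.0, 'fing', [541.0, -386.0, 5.0])] [ 526.6 -415.3   21. ] [-0.4   0.56 -0.44  0.3  -0.32  0.  ]
8.5 20 330 [(8.5, 'fore', [374.0, -166.0, 375.0]), (11.5, 'body', [464.0, -441.0, 220.0]), (14.0, 'fing', [532.0, -379.0, 6.0])] [ 527.8 -415.2   21. ] [-0.41  0.55 -0.44  0.17 -0.23  0.  ]
7.2 24 336 [(7.2, 'body', [462.0, -440.0, 217.0]), (9.8, 'wrist', [535.0, -243.0, 292.0]), (10.8, 'fore', [535.0, -243.0, 292.0])] [ 528.9 -415.2   21. ] [-0.43  0.55 -0.42 -0.02 -0.18  0.  ]
shift [-86.3 -28.8 132.1] rot [0.195 0.091 0.483] worst ((0.0, 'body', [454.0, -438.0, 206.0]), np.float64(0.5)) end (3.6, 'body', [475.0, -438.0,
[... 1426 characters left out ...]
worst ((0.6, 'body', [465.0, -436.0, 256.0]), np.float64(0.2)) end (19.8, 'body', [447.0, -445.0, 168.0]) [-0.52  0.36 -0.42 -0.26 -0.47  0.  ]
shift [13.7  0.  37.6] rot [0. 0. 0.] worst ((0.0, 'fing', [442.0, -364.0, 55.0]), np.float64(0.8)) end (0.0, 'fing', [444.0, -358.0, 53.0]) [-0.52  0.43 -0.44 -0.31 -0.39  0.  ]
0
shift [ 91.5 -21.6 -34.4] rot [-0.179  0.    -0.492] worst ((0.0, 'body', [465.0, -436.0, 256.0]), np.float64(0.2)) end (18.2, 'body', [447.0, -445.0, 168.0]) [-0.56  0.38 -0.36 -0.35 -0.56  0.  ]
shift [13.7  0.  37.6] rot [0. 0. 0.] worst ((0.0, 'fing', [436.0, -356.0, 54.0]), np.float64(0.8)) end (0.0, 'fing', [440.0, -362.0, 51.0]) [-0.57  0.44 -0.37 -0.4  -0.49  0.  ]
```

```bash
cat > s5.py <<'E'
from opt import *
B=np.array([524,-413,0.]);C2=C[~(np.hypot(C[:,0]-524,C[:,1]+413)<30)|(C[:,2]>60)];C2=C2[C2[:,2]>5]
s=read_state();R0=R.from_quat(s["ee_rot"])
Rm=Rt(19,329);a=Rm.as_matrix()[:,2];T=B+[0,0,33]+a*(12/-a[2]);print(T)
for V,U in(((440,-365,140),T-a*40+[0,8,0]),((480,-385,110),T-a*40+[-5,8,0]),((470,-365,120),T-a*35+[0,10,0])):
    print(V,U.round(1))
    j=path(s["position"],R0,s["joints"],V,Rm,C2);j=path(V,Rm,j,U,Rm,C2);j=path(U,Rm,j,T,Rm,C2)
E
python3 s5.py
```

```text
[ 527.54175645 -415.12810197   21.        ]
(440, -365, 140) [ 516.4 -400.4   58.8]
shift [-32.1  20.8  41. ] rot [0.197 0.108 0.501] worst ((-1.8, 'fore', [369.0, -149.0, 390.0]), np.float64(1.0)) end (-1.8, 'fore', [369.0, -149.0, 390.0]) [-0.38  0.25 -0.54  0.12 -0.46  0.  ]
shift [-52.7   9.  104. ] rot [0. 0. 0.] worst ((-1.8, 'fore', [369.0, -149.0, 390.0]), np.float64(0.0)) end (12.7, 'fore', [369.0, -159.0, 386.0]) [-0.39  0.48 -0.44  0.15 -0.32  0.  ]
shift [-3.9 -6.9 41.3] rot [0. 0. 0.] worst ((11.4, 'wrist', [535.0, -243.0, 292.0]), np.float64(1.0)) end (11.4, 'wrist', [535.0, -243.0, 292.0]) [-0.41  0.56 -0.43  0.17 -0.26  0.  ]
(480, -385, 110) [ 511.4 -400.4   58.8]
shift [-55.5   1.1  85.3] rot [0.197 0.108 0.501] worst ((10.5, 'body', [454.0, -438.0, 206.0]), np.float64(0.8)) end (11.4, 'fore', [367.0, -152.0, 391.0]) [-0.39  0.35 -0.48  0.12 -0.41  0.  ]
shift [-16.3   2.9  59.7] rot [0. 0. 0.] worst ((9.7, 'fore', [369.0, -159.0, 386.0]), np.float64(0.7)) end (10.1, 'fore', [369.0, -159.0, 386.0]) [-0.4   0.47 -0.45  0.15 -0.32  0.  ]
shift [-7.9 -4.3 42.7] rot [0. 0. 0.] worst ((10.1, 'fore', [369.0, -159.0, 386.0]), np.float64(0.0)) end (11.4, 'wrist', [535.0, -243.0, 292.0]) [-0.41  0.56 -0.43  0.17 -0.26  0.  ]
(470, -365, 120) [ 517.8 -399.3   54.1]
shift [-50.7  21.   71.8] rot [0.197 0.108 0.501] worst ((-0.2, 'fore', [369.0, -149.0, 390.0]), np.float64(1.0)) end (-0.2, 'fore', [369.0, -149.0, 390.0]) [-0.36  0.31 -0.52  0.15 -0.41  0.  ]
shift [-33.9  -4.8  81.4] rot [0. 0. 0.] worst ((-0.2, 'fore', [369.0, -149.0, 390.0]), np.float64(0.0)) end (10.4, 'fore', [377.0, -157.0, 375.0]) [-0.39  0.49 -0.45  0.16 -0.31  0.  ]
shift [-4.9 -8.6 36.7] rot [0. 0. 0.] worst ((10.4, 'fore', [377.0, -157.0, 375.0]), np.float64(0.0)) end (11.4, 'wrist', [535.0, -243.0, 292.0]) [-0.41  0.56 -0.43  0.17 -0.26  0.  ]
```

```bash
python3 -m handwheel '[[-0.011,0,0.017,0.04,0.022,0.1,0.4],[-0.022,0,0.034,0.08,0.044,0.2,0.4],[-0.033,0,0.051,0.12,0.066,0.3,0.4],[-0.044,0,0.068,0.16,0.088,0.4,0.4],[-0.055,0.001,0.085,0.197,0.108,0.501,0.4],[-0.055,0.001,0.085,0.197,0.108,0.501,0.4],[-0.055,0.001,0.085,0.197,0.108,0.501,0.4]]'; python3 -m handwheel '[[-0.008,0.0015,0.03,0,0,0,0.4],[-0.016,0.003,0.06,0,0,0,0.4],[-0.016,0.003,0.06,0,0,0,0.4],[-0.016,0.003,0.06,0,0,0,0.4]]'; cat > look.py <<'E'
from opt import *
import sys,pickle
s=read_state();W,Dw=get_image("wrist");cv2.imwrite(f"pics/{sys.argv[1]}.png",W)
h=cv2.cvtColor(W,cv2.COLOR_BGR2HSV);m=cv2.inRange(h,(45,80,20),(90,255,255))&((Dw>0).astype(np.uint8)*255)
v,u=np.nonzero(m);P=withdepth("wrist",np.c_[u,v],Dw[v,u],s)
k=(np.hypot(P[:,0]-524,P[:,1]+413)<40)&(P[:,2]>36);P=P[k];print("cap",k.sum(),P.mean(0).round(1),P.min(0).round(1),P.max(0).round(1),(P.min(0)+P.max(0))/2)
print(s["clock"],s["position"].round(1),s["contact_force"].round(1),s["gripper_width"],s["joints"].round(3))
E
python3 look.py w2
```

```text
clock: 4.42
position: [478.9, -384.5, 109.3]
ee_rot: [0.263, 0.951, -0.043, 0.158]
contact_force: [0.2, 0.0, -0.3]
gripper_width: 59.9
grasp_force: 0.0
clock: 4.92
position: [510.0, -399.7, 58.0]
ee_rot: [0.264, 0.95, -0.043, 0.158]
contact_force: [-0.2, -0.1, 0.3]
gripper_width: 60.0
grasp_force: 0.0
cap 1150 [ 523.8 -412.6   38.4] [ 486.2 -426.2   36. ] [ 537.3 -400.8   92.9] [ 511.75776332 -413.49307519   64.449618  ]
4.925 [ 510.  -399.7   58. ] [-0.2 -0.1  0.3] 59.97169709272725 [-0.397  0.474 -0.454  0.146 -0.319 -1.847]
```

View pics/w2.png

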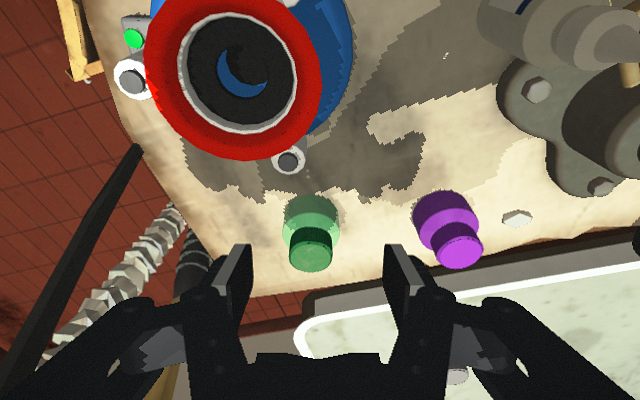

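The green cap at (310,255) sits between the finger pads (about columns 245–390), so I'll descend and close.

```bash
python3 -m handwheel '[[-0.004,-0.002,0.014,0,0,0,0.4],[-0.008,-0.004,0.028,0,0,0,0.4],[-0.008,-0.0043,0.0425,0,0,0,0.4],[-0.008,-0.0043,0.0425,0,0,0,0.4]]';  python3 -m handwheel '[[0,0,0,0,0,0,-1],[0,0,0,0,0,0,-1],[0,0,0,0,0,0,-1],[0,0,0,0,0,0,-1],[0,0,0,0,0,0,-1],[0,0,0,0,0,0,-1],[0,0,0,0,0,0,-1],[0,0,0,0,0,0,-1]]'; bash rec.sh
```

```text
clock: 5.48
position: [525.5, -413.5, 16.7]
ee_rot: [0.264, 0.951, -0.043, 0.156]
contact_force: [0.1, -0.1, 0.2]
gripper_width: 59.4
grasp_force: 0.0
clock: 6.48
position: [528.4, -414.6, 23.2]
ee_rot: [0.263, 0.95, -0.044, 0.161]
contact_force: [-3.6, 2.8, 13.7]
gripper_width: 22.1
grasp_force: 70.7
6.475 [-0.409  0.554 -0.43   0.164 -0.258 -1.853] [ 528.4 -414.6   23.2] [-3.6  2.8 13.7]
```

```bash
python3 look.py w3
```

```text
cap 1868 [ 526.3 -413.3   40.8] [ 484.8 -441.9   36. ] [ 540.8 -373.4  102.3] [ 512.80615796 -407.65379266   69.15754266]
6.475 [ 528.4 -414.6   23.2] [-3.6  2.8 13.7] 22.070577437490794 [-0.409  0.554 -0.43   0.164 -0.258 -1.853]
```

View pics/w3.png

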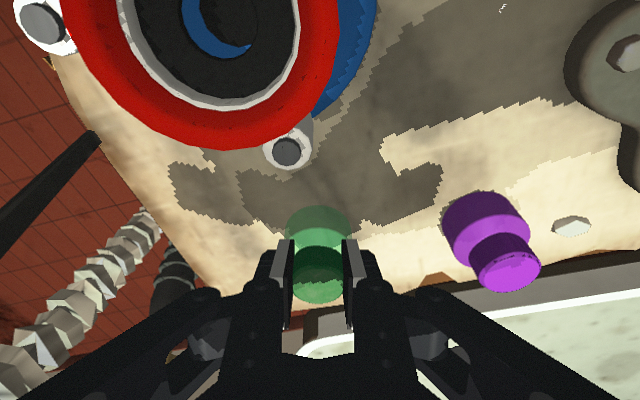

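```bash
cat > s6.py <<'E'
from opt import *
C2=C[~(np.hypot(C[:,0]-524,C[:,1]+413)<30)|(C[:,2]>60)];C2=C2[C2[:,2]>5]
s=read_state();R0=R.from_quat(s["ee_rot"]);z=R0.as_matrix()[:,2];az=np.degrees(np.arctan2(z[1],z[0]));print("tilt",np.degrees(np.arccos(-z[2])),az)
P0=s["position"];P1=(514,-402,65);V=(480,-385,112)
j=path(P0,R0,s["joints"],P1,R0,C2,6);j=path(P1,R0,j,V,R0,C2,6)
for tgt in(350,0):
    R1=R.from_euler('z',tgt-az,degrees=True)*R0;zz=R1.as_matrix()[:,2]
    Hh=(428+4.5*np.cos(np.radians(tgt)),-385+4.5*np.sin(np.radians(tgt)),92)
    jj=path(V,R0,j,Hh,R1,C2,8);jj=path(Hh,R1,jj,np.array(Hh)-[0,0,48],R1,C2,8);print(clear2(jj,np.array(Hh)-[0,0,48],R1,C2)[:4])
E
python3 s6.py
```

```text
tilt 19.217283377193347 -30.703042295031615
shift [  4.    3.4 -45.6] rot [0. 0. 0.] worst ((10.8, 'body', [467.0, -438.0, 247.0]), np.float64(0.5)) end (11.6, 'body', [465.0, -436.0, 256.0]) [-0.4   0.47 -0.44  0.14 -0.33  0.  ]
shift [ 20.3  -2.8 -56.9] rot [0. 0. 0.] worst ((11.6, 'body', [465.0, -436.0, 256.0]), np.float64(0.0)) end (12.0, 'fore', [367.0, -152.0, 391.0]) [-0.39  0.35 -0.48  0.12 -0.41  0.  ]
shift [ 44.7 -25.1   5.6] rot [-0.119  0.    -0.341] worst ((11.0, 'body', [453.0, -439.0, 191.0]), np.float64(0.5)) end (18.1, 'fing', [438.0, -449.0, 100.0]) [-0.51  0.35 -0.41 -0.23 -0.5   0.  ]
shift [15.8 -0.1 45.3] rot [0. 0. 0.] worst ((0.0, 'fing', [442.0, -364.0, 55.0]), np.float64(0.9)) end (0.0, 'fing', [444.0, -358.0, 53.0]) [-0.52  0.43 -0.43 -0.29 -0.41  0.  ]
[(0.0, 'fing', [444.0, -358.0, 53.0]), (19.4, 'body', [441.0, -449.0, 126.0]), (23.3, 'fore', [354.0, -181.0, 388.0]), (31.2, 'wrist', [538.0, -242.0, 361.0])]
shift [ 45.1 -24.4   5.4] rot [-0.176  0.001 -0.506] worst ((10.9, 'body', [453.0, -439.0, 191.0]), np.float64(0.5)) end (16.7, 'body', [448.0, -444.0, 175.0]) [-0.55  0.37 -0.35 -0.32 -0.59  0.  ]
shift [15.8 -0.1 45.3] rot [0. 0. 0.] worst ((0.0, 'fing', [438.0, -408.0, 54.0]), np.float64(0.9)) end (0.0, 'fing', [440.0, -362.0, 51.0]) [-0.56  0.44 -0.37 -0.37 -0.5   0.  ]
[(0.0, 'fing', [440.0, -362.0, 51.0]), (17.9, 'body', [446.0, -443.0, 148.0]), (20.6, 'wrist', [537.0, -249.0, 369.0]), (46.0, 'fore', [343.0, -182.0, 395.0])]
```

```bash
python3 -m handwheel '[[0,0,-0.01,0,0,0,-1],[0.002,0.0015,-0.025,0,0,0,-1],[0.004,0.0034,-0.048,0,0,0,-1],[0.004,0.0034,-0.048,0,0,0,-1],[0.004,0.0034,-0.048,0,0,0,-1]]'; python3 -m handwheel '[[0.01,-0.0015,-0.028,0,0,0,-1],[0.02,-0.003,-0.057,0,0,0,-1],[0.02,-0.003,-0.057,0,0,0,-1],[0.02,-0.003,-0.057,0,0,0,-1]]'; cat > tilt.py <<'E'
from opt import *
import sys
s=read_state();W,Dw=get_image("wrist");cv2.imwrite(f"pics/{sys.argv[1]}.png",W)
h=cv2.cvtColor(W,cv2.COLOR_BGR2HSV);m=cv2.inRange(h,(45,80,20),(90,255,255))&((Dw>0).astype(np.uint8)*255)
v,u=np.nonzero(m);P=withdepth("wrist",np.c_[u,v],Dw[v,u],s);Tp=s["position"]
k=np.linalg.norm(P-Tp,axis=1)<45;P=P[k];u,v=u[k],v[k];print("n",len(P),"z rel TCP",np.percentile(P[:,2]-Tp[2],[1,50,99]).round(1))
# RANSAC plane through cap top: keep the highest dense plane
rng=np.random.default_rng(0);best=(0,)
for _ in range(600):
    a,b,c=P[rng.choice(len(P),3,0)];n=np.cross(b-a,c-a)
    if np.linalg.norm(n)<20: continue
    n/=np.linalg.norm(n);n*=np.sign(n[2])
    if n[2]<.8: continue
    I=np.abs((P-a)@n)<.7
    if I.sum()>best[0]: best=(I.sum(),I)
Q=P[best[1]];c=Q.mean(0);n=np.linalg.svd(Q-c)[2][2];n*=np.sign(n[2])
print("cap plane",best[0],"centre rel TCP",((Q.min(0)+Q.max(0))/2-Tp).round(1),(c-Tp).round(1),"extent",np.ptp(Q,axis=0).round(1),"normal",n.round(3),"tilt",np.arccos(n[2]).round(3))
r=cv2.inRange(h,(0,180,120),(8,255,255));v,u=np.nonzero(r&(Dw>0));P=withdepth("wrist",np.c_[u,v],Dw[v,u],s);P=P[np.hypot(P[:,0]-428,P[:,1]+385)<40]
if len(P)>50: t=P[P[:,2]>P[:,2].max()-6];print("red mid",((t.min(0)+t.max(0))/2).round(1),np.ptp(t,axis=0).round())
print(s["clock"],s["position"].round(1),s["ee_rot"].round(4),s["contact_force"].round(1),s["gripper_width"].round(1),s["grasp_force"].round(1),s["joints"].round(2))
E
python3 tilt.py w4; python3 s6.py
```

```text
clock: 7.15
position: [511.4, -400.8, 63.0]
ee_rot: [0.264, 0.951, -0.043, 0.158]
contact_force: [0.6, -0.3, -0.5]
gripper_width: 21.5
grasp_force: 64.1
clock: 7.65
position: [478.0, -384.4, 109.7]
ee_rot: [0.264, 0.951, -0.043, 0.157]
contact_force: [0.5, -0.4, -0.7]
gripper_width: 21.5
grasp_force: 64.2
n 2639 z rel TCP [-0.  14.9 16.6]
cap plane 1413 centre rel TCP [-0.1  0.  15.3] [ 0.2  0.2 15.4] extent [24.9 24.1  3. ] normal [-0.067  0.039  0.997] tilt 0.078
red mid [ 427.8 -384.6   48.3] [62. 62.  6.]
tilt 18.719360300556662 -30.835091181467572
shift [-23.6   3.4  54.9] rot [0. 0. 0.] worst ((11.3, 'body', [467.0, -436.0, 266.0]), np.float64(1.0)) end (11.3, 'body', [467.0, -436.0, 266.0]) [-0.4   0.47 -0.43  0.13 -0.35  0.  ]
shift [ 20.8  -2.9 -56.7] rot [0. 0. 0.] worst ((11.3, 'body', [467.0, -436.0, 266.0]), np.float64(0.0)) end (14.8, 'fore', [367.0, -152.0, 391.0]) [-0.39  0.35 -0.47  0.11 -0.43  0.  ]
shift [ 44.7 -25.2   6. ] rot [-0.117  0.    -0.344] worst ((10.6, 'body', [453.0, -439.0, 191.0]), np.float64(0.5)) end (17.8, 'body', [448.0, -444.0, 175.0]) [-0.51  0
[... 620 characters left out ...]
ng', [438.0, -408.0, 54.0]), np.float64(0.9)) end (0.0, 'fing', [440.0, -362.0, 51.0]) [-0.56  0.44 -0.37 -0.36 -0.5   0.  ]
[(0.0, 'fing', [440.0, -362.0, 51.0]), (17.5, 'body', [446.0, -443.0, 148.0]), (19.4, 'wrist', [537.0, -249.0, 369.0]), (45.1, 'fore', [343.0, -182.0, 395.0])]Traceback (most recent call last):
  File "tilt.py", line 20, in <module>
    print(s["clock"],s["position"].round(1),s["ee_rot"].round(4),s["contact_force"].round(1),s["gripper_width"].round(1),s["grasp_force"].round(1),s["joints"].round(2))
                                                                                             ^^^^^^^^^^^^^^^^^^^^^^^^
AttributeError: 'float' object has no attribute 'round'
```

View pics/w4.png

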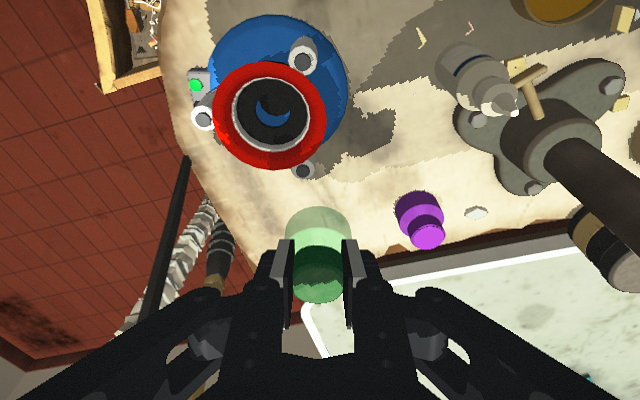

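```bash
sed -i 's/s\["gripper_width"\].round(1),s\["grasp_force"\].round(1)/s["gripper_width"],s["grasp_force"]/' tilt.py; cat > s7.py <<'E'
from opt import *
C2=C[~(np.hypot(C[:,0]-524,C[:,1]+413)<30)|(C[:,2]>60)];C2=C2[C2[:,2]>5]
s=read_state();R0=R.from_quat(s["ee_rot"]);P0=s["position"]
n=np.array([-.067,.039,.997]);cap=np.array([0,0,15.5]);und=R0.inv().apply(cap-40*n);nt=R0.inv().apply(n);print("und tool",und.round(1))
for ti,az in((15,350),(15,0),(15,5)):
    R1=Rt(ti,az);print(ti,az,"bottle axis",R1.apply(nt).round(3))
    H_=np.array([428,-385,58])-R1.apply(und);print("TCP hover",H_.round(1))
    j=path(P0,R0,s["joints"],H_,R1,C2,8);E=H_-[0,0,37];j=path(H_,R1,j,E,R1,C2,6);print(clear2(j,E,R1,C2)[:4])
E
python3 s7.py
```

```text
und tool [ 4.9  0.  24.1]
15 350 bottle axis [-0.013  0.002  1.   ]
TCP hover [ 426.5 -384.8   82.5]
shift [ 50.2 -26.8  11.3] rot [-0.105  0.064 -0.351] worst ((11.4, 'body', [453.0, -439.0, 191.0]), np.float64(0.4)) end (19.0, 'body', [447.0, -445.0, 168.0]) [-0.5   0.37 -0.41 -0.16 -0.54  0.  ]
shift [ 9.6  0.  35.7] rot [0. 0. 0.] worst ((0.0, 'fing', [411.0, -410.0, 52.0]), np.float64(0.8)) end (0.0, 'fing', [440.0, -362.0, 51.0]) [-0.5   0.43 -0.44 -0.19 -0.46  0.  ]
[(0.0, 'fing', [440.0, -362.0, 51.0]), (19.4, 'body', [441.0, -449.0, 126.0]), (20.5, 'fore', [354.0, -181.0, 388.0]), (31.7, 'wrist', [537.0, -242.0, 351.0])]
15 0 bottle axis [-0.013 -0.     1.   ]
TCP hover [ 426.5 -385.    82.5]
shift [ 50.1 -27.1  11.3] rot [-0.156  0.064 -0.518] worst ((11.1, 'body', [453.0, -439.0, 191.0]), np.float64(0.5)) end (17.7, 'body', [448.0, -444.0, 175.0]) [-0.53  0.39 -0.36 -0.23 -0.61  0.  ]
shift [ 9.6  0.  35.7] rot [0. 0. 0.] worst ((0.0, 'fing', [418.0, -358.0, 53.0]), np.float64(0.8)) end (0.0, 'fing', [436.0, -356.0, 54.0]) [-0.53  0.44 -0.39 -0.26 -0.53  0.  ]
[(0.0, 'fing', [436.0, -356.0, 54.0]), (17.2, 'wrist', [537.0, -246.0, 364.0]), (17.2, 'body', [446.0, -443.0, 148.0]), (38.7, 'fore', [354.0, -181.0, 388.0])]
15 5 bottle axis [-0.013 -0.001  1.   ]
TCP hover [ 426.5 -385.2   82.5]
shift [ 50.  -27.2  11.4] rot [-0.181  0.063 -0.601] worst ((11.2, 'body', [453.0, -439.0, 191.0]), np.float64(0.5)) end (17.3, 'body', [450.0, -442.0, 185.0]) [-0.54  0.39 -0.34 -0.26 -0.64  0.  ]
shift [ 9.6  0.  35.7] rot [0. 0. 0.] worst ((0.0, 'fing', [420.0, -409.0, 52.0]), np.float64(0.8)) end (0.0, 'fing', [434.0, -358.0, 51.0]) [-0.55  0.45 -0.36 -0.29 -0.57  0.  ]
[(0.0, 'fing', [434.0, -358.0, 51.0]), (13.4, 'wrist', [537.0, -249.0, 369.0]), (17.0, 'body', [446.0, -443.0, 148.0]), (42.6, 'fore', [537.0, -248.0, 360.0])]
```

Moving to the hover above the ring (15° tilt, azimuth 350°).

```bash
python3 -m handwheel '[[0.01,-0.0054,0.0,-0.021,0.013,-0.07,-1],[0.02,-0.0108,0.0,-0.042,0.026,-0.14,-1],[0.03,-0.016,0.002,-0.063,0.038,-0.21,-1],[0.04,-0.0215,0.006,-0.084,0.051,-0.28,-1],[0.0502,-0.0268,0.0113,-0.105,0.064,-0.351,-1],[0.0502,-0.0268,0.0113,-0.105,0.064,-0.351,-1],[0.0502,-0.0268,0.0113,-0.105,0.064,-0.351,-1]]'; python3 tilt.py w5
```

```text
clock: 8.57
position: [427.0, -384.9, 83.3]
ee_rot: [0.087, 0.988, -0.012, 0.131]
contact_force: [-0.3, -1.0, -0.7]
gripper_width: 21.6
grasp_force: 64.2
n 3683 z rel TCP [-20.5  12.3  16.3]
cap plane 1396 centre rel TCP [ 1.4 -0.1 15.4] [ 1.2  0.1 15.4] extent [24.  23.2  1.8] normal [-0.013  0.007  1.   ] tilt 0.015
red mid [ 417.1 -381.1   80.4] [ 4. 31.  6.]
8.575 [ 427.  -384.9   83.3] [ 0.0866  0.9876 -0.012   0.1307] [-0.3 -1.  -0.7] 21.577014285874185 64.2169707030871 [-0.5   0.37 -0.41 -0.16 -0.54 -1.12]
```

View pics/w5.png

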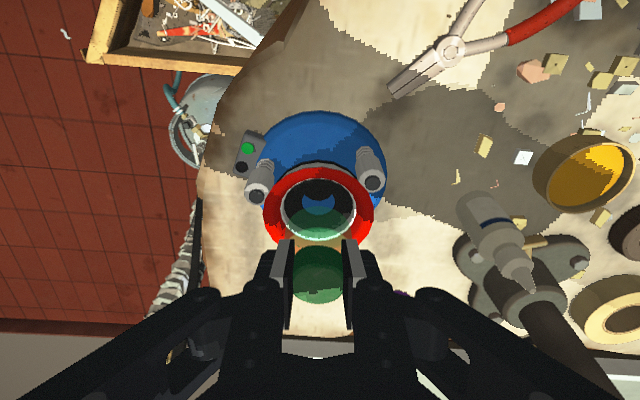

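Bottle axis at (428.4,-385), nearly upright, over the ring centre (428,-384.6). Lowering.

```bash
python3 -m handwheel '[[0.0018,0,0.0068,0,0,0,-1],[0.0036,0,0.0135,0,0,0,-1],[0.0052,0,0.0193,0,0,0,-1],[0.0065,0,0.0242,0,0,0,-1],[0.0065,0,0.0242,0,0,0,-1],[0.0065,0,0.0242,0,0,0,-1]]'; python3 -m handwheel '[[0.0013,0,0.0048,0,0,0,-1],[0.0026,0,0.0097,0,0,0,-1],[0.0039,0,0.0145,0,0,0,-1],[0.0039,0,0.0145,0,0,0,-1],[0.0039,0,0.0145,0,0,0,-1]]';python3 tilt.py w6
```

```text
clock: 9.38
position: [426.7, -384.7, 59.1]
ee_rot: [0.086, 0.988, -0.012, 0.131]
contact_force: [-1.2, 1.0, 3.0]
gripper_width: 21.7
grasp_force: 65.3
clock: 10.0
position: [427.2, -385.1, 44.7]
ee_rot: [0.086, 0.987, -0.012, 0.132]
contact_force: [-1.4, 3.5, 9.7]
gripper_width: 21.9
grasp_force: 67.6
n 4834 z rel TCP [-21.    4.9  16.3]
cap plane 1364 centre rel TCP [ 1.2 -0.3 15.5] [ 1.3 -0.2 15.5] extent [24.2 22.5  1.5] normal [ 0.001 -0.001  1.   ] tilt 0.002
red mid [ 417.4 -383.6   52.4] [10. 47.  5.]
10.0 [ 427.2 -385.1   44.7] [ 0.0859  0.9875 -0.0123  0.1317] [-1.4  3.5  9.7] 21.85927231809505 67.58610585980932 [-0.5   0.43 -0.44 -0.19 -0.46 -1.08]
```

```bash
python3 -m handwheel '[[0.0008,0,0.003,0,0,0,-1],[0.0013,0,0.005,0,0,0,-1],[0.0013,0,0.005,0,0,0,-1],[0.0013,0,0.005,0,0,0,-1],[0.0013,0,0.005,0,0,0,-1],[0.0013,0,0.005,0,0,0,-1]]';python3 tilt.py w7
```

```text
clock: 10.8
position: [427.5, -385.3, 43.6]
ee_rot: [0.085, 0.987, -0.013, 0.133]
contact_force: [-10.3, 10.9, 35.0]
gripper_width: 21.7
grasp_force: 74.7
n 4860 z rel TCP [-20.8   4.7  16.5]
cap plane 1238 centre rel TCP [ 1.6  0.  15.6] [ 1.  -0.3 15.5] extent [25.3 23.2  2.5] normal [0.02  0.027 0.999] tilt 0.033
red mid [ 418.  -383.5   50.6] [ 9. 48.  6.]
10.8 [ 427.5 -385.3   43.6] [ 0.0851  0.9873 -0.0129  0.1332] [-10.3  10.9  35. ] 21.692534695039413 74.70374569282285 [-0.5   0.43 -0.44 -0.19 -0.45 -1.08]
```

View pics/w7.png

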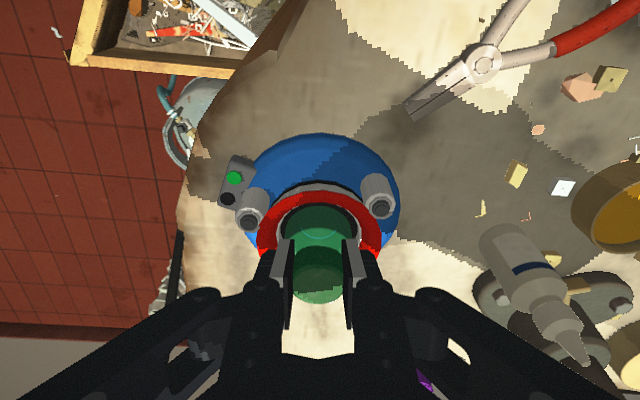

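Stop reached (force jumped to 35 N). I'll ease off slightly, keeping a firm push.

```bash
python3 -m handwheel '[[-0.0005,0,-0.0018,0,0,0,-1],[-0.0005,0,-0.0018,0,0,0,-1],[-0.0005,0,-0.0018,0,0,0,-1],[-0.0005,0,-0.0018,0,0,0,-1]]';python3 tilt.py w8
```

```text
clock: 11.35
position: [427.3, -385.2, 43.8]
ee_rot: [0.085, 0.987, -0.013, 0.133]
contact_force: [-7.2, 6.6, 24.1]
gripper_width: 21.5
grasp_force: 71.6
n 4855 z rel TCP [-20.9   4.8  16.5]
cap plane 1312 centre rel TCP [ 1.5 -0.1 15.4] [ 1.1 -0.  15.5] extent [23.6 23.   2.2] normal [-0.011 -0.02   1.   ] tilt 0.023
red mid [ 418.  -383.4   50.3] [ 9. 48.  6.]
11.35 [ 427.3 -385.2   43.8] [ 0.0855  0.9874 -0.0127  0.1326] [-7.2  6.6 24.1] 21.47729750633204 71.6419336738727 [-0.5   0.43 -0.44 -0.19 -0.45 -1.08]
```

```bash
python3 -c "from bench import job_done;print(job_done())"
```

```text
the job is handed in; nothing more can be done
None
```

The job is handed in: the green bottle stands upright in the ring (tilt about 0.02 rad), pressed to the bottom stop with about 24 N, and the gripper is still holding it. I kept the arm clear of the dropper bottle and the wax tin. The hand-in returned no verdict.

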